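Chock the row of capacitor cans

ROBOT

A 6-joint arm with a two-finger parallel gripper is mounted at the origin on the work surface. World frame = base frame: x ahead of the robot, y to its left, z up, the work surface at z = 0. Lengths are in m, angles in rad, forces in N, time in s.
With the tool pointing down it reaches from about 0.275 to 0.85 m from the base axis. Payload 19 kg.
Tool frame: the origin (TCP) lies on the mounting face of the last link; the fingertips stand 173 mm ahead of it and the grasp point (between the pads) lies 155 mm ahead of it; y points along the fingers, z is the direction in which the jaws open and shut, and the axes are right-handed (so a half turn about y gives the same grasp; the last joint's range is limited). The gripper opens to 85 mm and grips with 20 to 120 N. Pads are 22 mm wide; open, the fingers measure 114 mm over their backs; the gripper's body (76 mm by 85 mm) begins 54 mm behind the grasp point. The pads swing forward as they close: fully open they stand 13 mm farther back than shut.
Start: joints at [1.142, 0.15, 1.437, -0, 1.554, -0.134], TCP at [0.167, 0.55, 0.405] pointing down, gripper open.
Joint ranges: [-2.8, 2.8], [-0.68, 2.1], [0.12, 2.68], [-1.39, 4.53], [0.16, 2.79], [-2.81, 2.81]. Speed limits (rad/s): [1.89, 1.89, 2.22, 3.01, 3.01, 3.01].

INTERFACE

Orientations are given as a unit quaternion [w, x, y, z].
In Python, from plant import arm gives the robot as it stands.
- The arm moves only by the tool drive_tool, never from a script. Its argument "commands" is a list of rows, each a list of 4 numbers: the shift along the world's x, y, z in mm, then the turn about the world's z in degrees. A call has 1 to 10 rows; each row is the pose to reach, as a shift and turn from the pose measured when the call began; what a row does not reach only later rows make up. A row lasts 1/10 s, in which the tool goes at most 50 mm and 8.59 degrees, less where a joint would pass 70% of its speed; a pose out of reach is approached as far as the arm can. A call with a gripper value outside its range is refused whole. "jaw" is the closure, from -1 (fully open) to 1 (shut), set as the call begins (left out, the last holds). The fingers move at their own pace and stop on an object; the grip force is fixed at half the most. Time passes only in rows, so rows that repeat a pose let the fingers close. It gives the time, the measured TCP pose, the force and the opening at its end, in the units of the state.
- arm.get_obs(): the state, without advancing time (a new reading comes with each control period).
- arm.grab_frame(name): name is "scene" or "side" or "wrist"; returns a dict with "frame" (420x560x3 uint8, blue, green, red), "range_z" (420x560 float32, m along the optical axis (not along the pixel's ray), 0 where there is no reading), "vfov" (degrees; the focal length in pixels is half the picture's height over the tangent of half this angle, whatever the lens; pixels are square), "cx", "cy" (the principal point, pixels), "camera_from_world" (4x4, takes a point from world to camera coordinates). Camera axes: x right, y up, looking along -z (the intrinsics and any distortion apply to the point x, -y, -z); pixel columns grow to the right and rows downward; lengths in m; the calibration is good to about 2 mm. A picture is of the moment at which its call begins.
- arm.close_job(): hands the job in, once; it reports no verdict.
The state is a dict: "time": time; "joints": joint angles; "joint_vel": joint speeds; "tau": joint torques, N m; "tool_pos": TCP position; "eef_rot": TCP orientation; "ft_force": force on the tool from outside, world axes, zero at the start; "moment": the same for the moment, N m; "grip_width": finger opening in m.
Only numpy, scipy, OpenCV 4.12 (cv2) and the standard library are available. Lean on these libraries where they do the work, as an engineer would, in place of code of your own. Each camera call takes 0.05 s, during which the arm holds its last target. There are 200 camera calls.

TASK

Three big capacitor cans lie side by side on the grey board, against the metal stop at one end. Pick up the large grey plastic wedge from the bench and set it down flat on the board at the open end of the row, at the middle of the last can's length and square to it, with its thin edge pushed snugly under the last can, so that the row stays closed up against the stop and cannot roll apart. The small wedge and the flat block are too low for the job.

Things in the scene. Friction and masses are not known exactly. Their poses are not given: they have to be found in the camera images.
- chock_center (a point): Large grey plastic wedge, loose on the bench: 90 long, 45 wide (upright sides), 36 mm high. Point: mid-length, mid-width, 18 mm above its underside. x to the thin edge (45 mm ahead; starts roughly to world +y), y across, z up. Flat top with a dark hole for 36 mm from the heel, then a slope. Grip across its width, here or up to 20 mm behind. Not to use: wedge 50x30x12, block 70x45x22 mm.
- can_end_center (a point): Last can at the row's open end: loose blue cylinder on its side, 56 mm diameter, 105 long, 330 g. Point: its centre. x is the can's axis, level, across the board; y and z turn as it rolls. Two like cans lie between it and the stop, all nearly touching. Wedge snug and square under it: wedge centre 53 mm from this point, horizontally, on the side away from the stop.
- board: Grey board fixed to the bench, 150 (x) by 300 (y) by 12 mm thick. Origin: centre of its underside at bench height; z up. An aluminium stop bar, 45 mm high above the board, stands across its +y end, its face at y = +132 mm. The row lies along y from the stop towards -y, the cans' axes along x. The -y end is open and free for the wedge.
There are look-alikes about, which are no part of the job. What is shaped like the part that bears can_end_center but pink is not meant.

How it is judged:
At the end, for the whole second after the job is handed in: Large wedge released, flat on the board, its centre within 67 mm horizontally of the last can's centre (53 is snug), within 20 mm of mid-can and 13 degrees of square; last can still on the board, within 11 degrees of straight across it, at most about 12 mm further from the stop than at the start (horizontal distance between chock_center and can_end_center below 0.067 m and x of chock_center in the frame of can_end_center between -0.02 and 0.02 m and angle between the y axis of chock_center and the x axis of can_end_center, either way round below 0.23 rad and angle between chock_center's own z axis and vertical below 0.12 rad and z of chock_center in the frame of board between 0.024 and 0.036 m and y of can_end_center in the frame of board above -0.022 m and z of can_end_center in the frame of board below 0.048 m and angle between the x axis of can_end_center and the x axis of board, either way round below 0.2 rad); the robot touches nothing.
It also fails if it takes over 35 s, if anything falls off the work surface, if the arm or the gripper's body presses on something with over 40 N, if the wrist force passes 120 N, or if a joint passes its speed limit or range.

## Working session

There is one attempt and no reset: what is moved stays moved. The work goes in short steps, Python scripts to look and compute and a tool call to move; the robot and the scene stay as the last step left them, time stands still between calls to the robot, and variables do not carry over. Pictures are saved under pics/ and viewed, about 8 in all and at most 12, crops included, and the job is handed in when it is done.

Besides the shell and the picture viewer there is one more tool, called after "Request:" by a JSON object that holds its "fn" and its "kwargs", one argument or row to a line. drive_tool: Moves the arm, as the interface text tells. Its arguments: {"type":"object","properties":{"commands":{"type":"array"},"jaw":{"type":"number"}},"required":["commands"]}

```bash
mkdir -p pics; cat > h.py <<'E'
from plant import arm
import numpy as np, cv2
def grab(n):
    d=arm.grab_frame(n); d['name']=n; return d
def cloud(d):
    h,w=d['range_z'].shape; f=h/2/np.tan(np.radians(d['vfov'])/2)
    v,u=np.mgrid[:h,:w]; z=d['range_z']
    p=np.stack([(u-d['cx'])/f*z,-(v-d['cy'])/f*z,-z,np.ones_like(z)],-1)
    P=p@np.linalg.inv(d['camera_from_world']).T
    P=P[...,:3]; P[z<=0]=np.nan
    return P
E
python3 - <<'E'
from h import *
o=arm.get_obs(); print({k:np.round(v,3) for k,v in o.items()})
for n in ['scene','side']:
    d=grab(n); cv2.imwrite(f'pics/{n}0.png',d['frame']); np.save(f'pics/{n}0.npy',cloud(d)); print({k:v for k,v in d.items() if k not in('frame','range_z')}, np.mean(d['range_z']>0))
E
```

```text
{'time': np.float64(0.0), 'joints': array([ 1.142,  0.151,  1.438, -0.   ,  1.554, -0.134]), 'joint_vel': array([ 0.   , -0.001, -0.   , -0.   ,  0.001, -0.001]), 'tau': array([ 2.0000e-03, -7.1308e+01, -5.7087e+01,  0.0000e+00,  9.0000e-03,
       -0.0000e+00]), 'tool_pos': array([0.167, 0.55 , 0.404]), 'eef_rot': array([-0.699,  0.7  , -0.104,  0.104]), 'ft_force': array([-0.476,  0.087,  0.015]), 'moment': array([-0.016, -0.036,  0.012]), 'grip_width': np.float64(0.085)}
{'vfov': 51.63216761246677, 'cx': 280.0745382263763, 'cy': 202.87956396801584, 'camera_from_world': array([[-0.66190616,  0.74955473, -0.00692357,  0.47406028],
       [-0.49779116, -0.43263913,  0.75168301,  0.18113801],
       [ 0.56043215,  0.50099011,  0.65948823, -1.13535251],
       [ 0.        ,  0.        ,  0.        ,  1.        ]]), 'name': 'scene'} 0.9960246598639456
{'vfov': 53.6414000836249, 'cx': 274.25690971392214, 'cy': 208.04206236786928, 'camera_from_world': array([[-0.8577033 , -0.51406961, -0.00880324,  0.46235323],
       [ 0.24790728, -0.42850175,  0.86886606, -0.25658664],
       [-0.45042984,  0.74304689,  0.49496896, -0.44228894],
       [ 0.        ,  0.        ,  0.        ,  1.        ]]), 'name': 'side'} 0.9956420068027211
```

View pics/scene0.png

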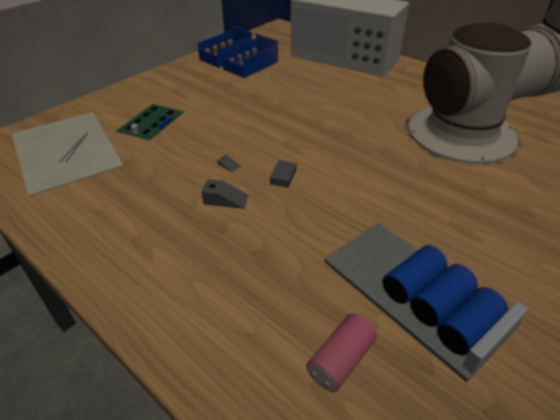

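View pics/side0.png

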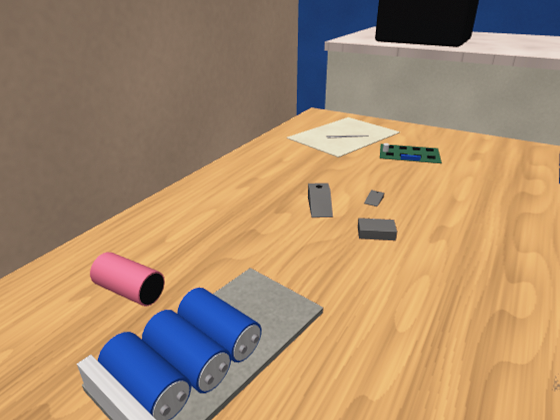

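The scene picture shows the large wedge around (225,194) with its hole end at (210,187), the row's end can around (415,273) and the stop at (497,338). The side view has the wedge at (319,200) and the end can at (220,325).

```bash
python3 - <<'E'
from h import *
S=np.load('pics/scene0.npy'); D=np.load('pics/side0.npy')
for nm,P,wr,cr,pts in [('scene',S,(198,252,172,212),(320,530,220,375),dict(bench=(300,240),board=(375,255),can=(415,262),stop=(505,322),wtop=(213,190))),('side',D,(300,338,178,220),(75,325,260,419),dict(bench=(250,230),board=(270,300),can=(215,315),stop=(90,365),wtop=(319,188)))]:
    print(nm,{k:np.round(P[v,u],4) for k,(u,v) in pts.items()})
    q=P[wr[2]:wr[3],wr[0]:wr[1]].reshape(-1,3); q=q[(q[:,2]>.006)&(q[:,2]<.06)]
    r=cv2.minAreaRect((q[:,:2]*1000).astype(np.float32)); print('wedge',r,np.percentile(q[:,2],[50,98]))
    t=q[q[:,2]>.031]; print(' top',cv2.minAreaRect((t[:,:2]*1000).astype(np.float32)), t.mean(0))
    q=P[cr[2]:cr[3],cr[0]:cr[1]].reshape(-1,3)
    b=q[(q[:,2]>.007)&(q[:,2]<.1)]; print('board all',cv2.minAreaRect((b[:,:2]*1000).astype(np.float32)))
    c=q[(q[:,2]>.0635)&(q[:,2]<.08)]
    lab=cv2.kmeans(c[:,:2].astype(np.float32),3,None,(3,50,1e-5),5,cv2.KMEANS_PP_CENTERS)[1].ravel()
    for i in range(3):
        k=c[lab==i]; print(' can',len(k),cv2.minAreaRect((k[:,:2]*1000).astype(np.float32)),k[:,2].max())
E
```

```text
scene {'bench': array([ 0.5746, -0.073 ,  0.0009]), 'board': array([0.5223, 0.063 , 0.013 ]), 'can': array([0.5383, 0.1416, 0.0668]), 'stop': array([0.5481, 0.2958, 0.0579]), 'wtop': array([ 0.6098, -0.2813,  0.0369])}
wedge ((587.4839477539062, -272.0824279785156), (49.555992126464844, 86.47163391113281), 33.11911392211914) [0.02561546 0.03807039]
 top ((597.4113159179688, -288.5145568847656), (47.63716125488281, 48.09835433959961), 33.11912155151367) [ 0.59963729 -0.28767023  0.03598207]
board all ((621.8460083007812, 141.31851196289062), (301.181640625, 319.5766906738281), 80.52598571777344)
 can 1077 ((545.7124633789062, 203.27590942382812), (35.458370208740234, 108.61073303222656), 81.96882629394531) 0.07066453895649294
 can 928 ((538.2244873046875, 146.61233520507812), (34.41667938232422, 107.21131896972656), 80.3571548461914) 0.07059351797418356
 can 1246 ((561.5111083984375, 257.7004699707031), (35.09669876098633, 108.4781494140625), 81.15809631347656) 0.07060069313594652
side {'bench': array([ 0.6653, -0.1163, -0.0023]), 'board': array([0.517 , 0.0493, 0.0108]), 'can': array
[... 192 characters left out ...]
232422), 32.322078704833984) [0.02392017 0.03518547]
 top ((597.0702514648438, -287.5574645996094), (45.79603958129883, 43.80210494995117), 36.644229888916016) [ 0.59665283 -0.28727654  0.0337891 ]
board all ((619.4938354492188, 143.82867431640625), (302.0184631347656, 315.6712646484375), 80.41044616699219)
 can 1171 ((564.808349609375, 173.40892028808594), (84.23705291748047, 57.391902923583984), 80.48209381103516) 0.06830575345033568
 can 1732 ((558.663818359375, 246.17465209960938), (59.31511688232422, 105.98811340332031), 79.77045440673828) 0.06871320945959208
 can 1339 ((513.2846069335938, 181.97210693359375), (84.8442153930664, 53.547550201416016), 80.16937255859375) 0.0680591804706146
```

```bash
python3 - <<'E'
from h import *
from scipy.spatial.transform import Rotation as R
q=arm.get_obs()['eef_rot']; M=R.from_quat(q[[1,2,3,0]] if 1 else 0).as_matrix() if False else R.from_quat([q[1],q[2],q[3],q[0]]).as_matrix()
print(M.round(3)); print('jaw yaw',np.degrees(np.arctan2(M[1,2],M[0,2])))
d=grab('wrist'); P=cloud(d); C=np.linalg.inv(d['camera_from_world']); print('cam',C[:3].round(3)); cv2.imwrite('pics/w0.png',d['frame'])
E
```

```text
[[ 0.957 -0.001  0.291]
 [-0.291 -0.001  0.957]
 [-0.    -1.    -0.001]]
jaw yaw 73.10864700495758
cam [[ 0.29  -0.907 -0.306  0.089]
 [ 0.957  0.275  0.094  0.575]
 [-0.001 -0.32   0.947  0.374]]
```

Request:
{"fn": "drive_tool", "kwargs": {
  "commands": [
    [45,-45,0,0],
    [90,-90,0,0],
    [135,-135,0,0],
    [180,-180,0,0],
    [220,-225,0,0],
    [260,-270,0,0],
    [280,-310,0,0],
    [300,-350,0,0],
    [300,-350,0,0],
    [300,-350,0,0]
  ],
  "jaw": -1
}}

```text
time: 1.15
tool_pos: [0.4689, 0.1967, 0.4039]
eef_rot: [-0.699, 0.7, -0.105, 0.105]
ft_force: [-0.0, 0.8, 0.2]
grip_width: 0.0852
```

```bash
python3 - <<'E'
from h import *
d=grab('wrist'); P=cloud(d); cv2.imwrite('pics/w1.png',d['frame'])
q=P.reshape(-1,3); print(np.nanmin(q,0),np.nanmax(q,0))
c=q[(q[:,2]>.055)&(q[:,2]<.08)&(np.hypot(q[:,0]-.538,q[:,1]-.147)<.075)]
a=np.radians(-9.6); X=np.array([np.cos(a),np.sin(a)]);Y=np.array([-X[1],X[0]])
# end can: rows near
for nm,P in [('w',P),('scene',np.load('pics/scene0.npy')),('side',np.load('pics/side0.npy'))]:
    q=P.reshape(-1,3); r=q[:,:2]-[.538,.147]; u=r@X; v=r@Y
    m=(abs(u)<.065)&(abs(v)<.026)&(q[:,2]>.045)&(q[:,2]<.08)
    uu,vv,zz=u[m],v[m],q[m,2]
    mm=abs(uu)<.04
    # fit circle-axis: v = v0+s*u, radius 28
    from scipy.optimize import least_squares
    f=lambda p: np.hypot(vv[mm]-p[0]-p[1]*uu[mm], zz[mm]-p[2])-.028
    s=least_squares(f,[0,0,.04],loss='soft_l1',f_scale=.001)
    lo,hi=np.percentile(uu,[1,99]); c=np.array([.538,.147])+X*(lo+hi)/2+Y*(s.x[0]+s.x[1]*(lo+hi)/2)
    print(nm,m.sum(),'fit',s.x.round(4),'ends',lo.round(4),hi.round(4),'centre',c.round(4),'axis yaw',-9.6+np.degrees(np.arctan(s.x[1])), 'rms',np.sqrt(np.mean(s.fun**2)))
E
```

```text
[ 0.21479089 -0.3040035  -0.00313932] [0.93139851 0.5183769  0.32481461]
w 4189 fit [0.0019 0.0051 0.04  ] ends -0.053 0.0515 centre [0.5376 0.149 ] axis yaw -9.30971365104889 rms 0.0005784634830975618
scene 1800 fit [-0.0012  0.0047  0.0403] ends -0.0523 0.053 centre [0.5381 0.1457] axis yaw -9.331598398337444 rms 0.0008460815938487081
side 2476 fit [0.0012 0.0028 0.0385] ends -0.0554 0.049 centre [0.535  0.1487] axis yaw -9.440283329416236 rms 0.0007242610312793752
```

View pics/w1.png

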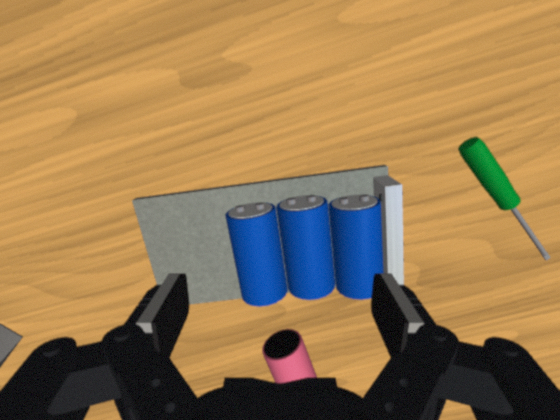

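The wrist view shows the end can at (257,253). Three cameras agree on its centre at (0.537, 0.148) and yaw -9.4° within 2 mm. Now over to the wedge.

Request:
{"fn": "drive_tool", "kwargs": {
  "commands": [
    [12,-48,0,-4],
    [24,-96,0,-8],
    [36,-144,0,-12],
    [48,-192,0,-16],
    [60,-240,0,-20],
    [72,-288,0,-24],
    [84,-336,0,-28],
    [96,-384,-20,-32],
    [110,-430,-45,-36],
    [120,-465,-70,-40]
  ],
  "jaw": -1
}}

```text
time: 2.2
tool_pos: [0.5891, -0.2678, 0.3344]
eef_rot: [-0.62, 0.621, -0.339, 0.339]
ft_force: [0.4, 0.9, 0.1]
grip_width: 0.0852
```

Request:
{"fn": "drive_tool", "kwargs": {
  "commands": [
    [0,0,0,0],
    [0,0,0,0]
  ]
}}

```text
time: 2.4
tool_pos: [0.5894, -0.2677, 0.3332]
eef_rot: [-0.62, 0.621, -0.34, 0.338]
ft_force: [0.0, -0.2, 0.7]
grip_width: 0.0853
```

```bash
python3 - <<'E'
from h import *
o=arm.get_obs(); print(o['tool_pos'],o['joints'].round(2))
d=grab('wrist'); P=cloud(d); cv2.imwrite('pics/w2.png',d['frame'])
q=P.reshape(-1,3); q=q[np.hypot(q[:,0]-.586,q[:,1]+.27)<.065]
for lo in (.004,.008,.031):
    t=q[(q[:,2]>lo)&(q[:,2]<.05)]; print(lo,len(t),cv2.minAreaRect((t[:,:2]*1000).astype(np.float32)),np.percentile(t[:,2],95))
E
```

```text
[ 0.58940829 -0.26765786  0.33324494] [-0.54  0.33  1.36 -0.    1.45 -1.12]
0.004 5057 ((588.334228515625, -268.91070556640625), (44.99448776245117, 89.692138671875), 32.33748245239258) 0.03711375281572016
0.008 4681 ((589.8731689453125, -271.3984069824219), (44.9911003112793, 83.84008026123047), 32.403297424316406) 0.037146205986263614
0.031 2410 ((599.8508911132812, -287.0705871582031), (45.000587463378906, 46.688053131103516), 32.215702056884766) 0.03737133420481656
```

View pics/w2.png

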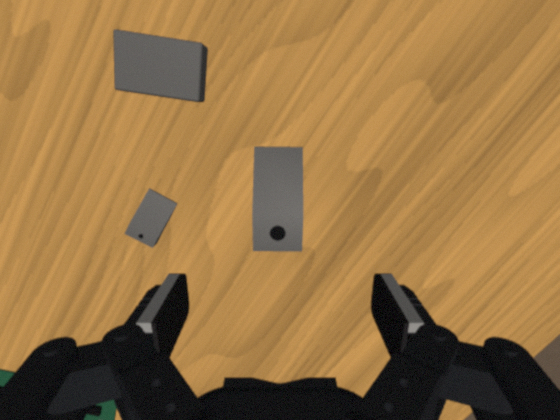

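The wrist view shows the wedge at (278,198) with its hole end towards me at (278,233), lined up between the fingers. Centre is (0.588, -0.269), yaw 122.3°. Descending to grip 13 mm behind centre.

Request:
{"fn": "drive_tool", "kwargs": {
  "commands": [
    [3,-7,-30,-0.5],
    [5,-13,-60,-0.8],
    [5,-13,-90,-0.8],
    [5,-13,-115,-0.8],
    [5,-13,-135,-0.8],
    [5,-13,-147,-0.8],
    [5,-13,-155,-0.8],
    [5,-13,-155,-0.8],
    [5,-13,-155,-0.8]
  ],
  "jaw": -1
}}

```text
time: 3.35
tool_pos: [0.5947, -0.2797, 0.1807]
eef_rot: [-0.618, 0.619, -0.342, 0.343]
ft_force: [0.2, -0.3, -0.2]
grip_width: 0.0855
```

Request:
{"fn": "drive_tool", "kwargs": {
  "commands": [
    [0,0,0,0],
    [0,0,0,0],
    [0,0,0,0],
    [0,0,0,0],
    [0,0,0,0],
    [0,0,0,0],
    [0,0,0,0],
    [0,0,0,0],
    [0,0,0,0],
    [0,0,0,0]
  ],
  "jaw": 1
}}

```text
time: 4.35
tool_pos: [0.5949, -0.2798, 0.1815]
eef_rot: [-0.618, 0.619, -0.342, 0.343]
ft_force: [-0.9, 0.1, 5.7]
grip_width: 0.0441
```

Request:
{"fn": "drive_tool", "kwargs": {
  "commands": [
    [0,0,15,0],
    [0,0,40,0],
    [0,0,70,0],
    [0,0,100,0],
    [-5,25,115,-4],
    [-10,60,120,-9],
    [-15,100,120,-14],
    [-20,140,120,-20],
    [-25,180,120,-26],
    [-30,210,120,-31]
  ]
}}

```text
time: 5.35
tool_pos: [0.5643, -0.0677, 0.3026]
eef_rot: [-0.503, 0.504, -0.496, 0.497]
ft_force: [-1.3, 0.2, -0.2]
grip_width: 0.0443
```

Request:
{"fn": "drive_tool", "kwargs": {
  "commands": [
    [-10,20,0,-4],
    [-20,50,0,-8],
    [-25,80,0,-12],
    [-25,80,0,-12],
    [-25,80,0,-12],
    [-25,80,0,-12]
  ]
}}

```text
time: 5.95
tool_pos: [0.5394, 0.0117, 0.3031]
eef_rot: [-0.449, 0.449, -0.545, 0.547]
ft_force: [-0.4, -0.0, -1.5]
grip_width: 0.044
```

```bash
cat > m.py <<'E'
from h import *
from scipy.spatial.transform import Rotation as R
def jaw():
    o=arm.get_obs(); q=o['eef_rot']; M=R.from_quat([q[1],q[2],q[3],q[0]]).as_matrix()
    print('tcp',o['tool_pos'].round(4),'jaw yaw',np.degrees(np.arctan2(M[1,2],M[0,2])).round(2),'grip',o['grip_width'],'f',o['ft_force'].round(1),'tilt',M[:,1].round(3),'t',o['time'])
E
python3 - <<'E'
from m import *
jaw()
for n in ('wrist','side','scene'):
    d=grab(n); np.save(f'pics/{n}3.npy',cloud(d)); cv2.imwrite(f'pics/{n}3.png',d['frame'])
a=cv2.imread('pics/wrist3.png');b=cv2.imread('pics/side3.png'); cv2.imwrite('pics/c3.png',cv2.resize(np.hstack([a,b]),(800,300)))
E
```

```text
tcp [0.5394 0.0117 0.3031] jaw yaw -11.16 grip 0.04399060697602787 f [-0.4 -0.  -1.5] tilt [ 0.001 -0.003 -1.   ] t 5.95
```

View pics/c3.png

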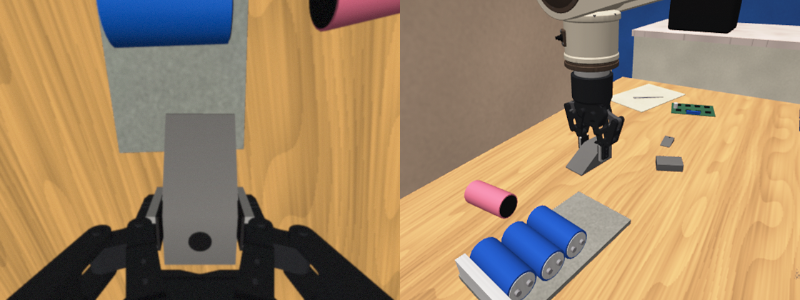

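Held: the wrist view has the wedge at (200,190) with its thin edge forward towards the can. I'll measure the pose in hand.

```bash
cat >> m.py <<'E'
def wedge(P,zlo,zhi,tcp,yaw):
    a=np.radians(yaw); X=np.array([-np.sin(a),np.cos(a)]); Y=np.array([np.cos(a),np.sin(a)])
    q=P.reshape(-1,3); r=q[:,:2]-tcp[:2]; u=r@X; v=r@Y
    m=(u>-.04)&(u<.075)&(abs(v)<.03)&(q[:,2]>zlo)&(q[:,2]<zhi)
    return u[m],v[m],q[m,2]
E
python3 - <<'E'
from m import *
P=np.load('pics/wrist3.npy'); tcp=np.array([.5394,.0117,.3031])
u,v,z=wedge(P,.11,.18,tcp,-11.16)
k=abs(v)<.01
for lo in np.arange(-.04,.075,.01):
    s=k&(u>=lo)&(u<lo+.01); print(round(lo,3),s.sum(),np.median(z[s]).round(4) if s.sum() else '', np.percentile(v[(u>=lo)&(u<lo+.01)],[2,98]).round(4) if s.sum() else '')
print('u ext',np.percentile(u[k],[.5,99.5]),'tot',u[k].min(),u[k].max())
E
```

```text
-0.04 166 0.158 [-0.0205  0.0226]
-0.03 779 0.1581 [-0.0207  0.0224]
-0.02 853 0.1584 [-0.0208  0.0225]
-0.01 933 0.1582 [-0.0222  0.0238]
0.0 1224 0.1572 [-0.0238  0.0246]
0.01 1314 0.1514 [-0.0278  0.029 ]
0.02 1244 0.145 [-0.0207  0.0225]
0.03 1176 0.1387 [-0.0207  0.0226]
0.04 1093 0.1324 [-0.0206  0.0225]
0.05 880 0.1267 [-0.0206  0.0225]
0.06 0  
0.07 0  
u ext [-0.03164564  0.05784074] tot -0.03321587838701493 0.058340212250551186
```

Request:
{"fn": "drive_tool", "kwargs": {
  "commands": [
    [-6,20,-20,1],
    [-12,40,-50,1.7],
    [-17,51,-80,1.7],
    [-17,51,-95,1.7],
    [-17,51,-102,1.7],
    [-17,51,-105,1.7],
    [-17,51,-105,1.7],
    [-17,51,-105,1.7]
  ]
}}

```text
time: 6.9
tool_pos: [0.5228, 0.0622, 0.1986]
eef_rot: [-0.457, 0.457, -0.539, 0.541]
ft_force: [1.1, 0.8, -1.9]
grip_width: 0.0438
```

```bash
python3 - <<'E'
from m import *
jaw()
E
```

```text
tcp [0.5228 0.0622 0.1986] jaw yaw -9.55 grip 0.0438119509034545 f [ 1.1  0.8 -1.9] tilt [ 0.002 -0.003 -1.   ] t 6.9
```

Lower 5.5 mm to the board gently.

Request:
{"fn": "drive_tool", "kwargs": {
  "commands": [
    [0,1,-2,0],
    [0,1,-4,0],
    [0,1,-6,0],
    [0,1,-6,0],
    [0,1,-6,0]
  ]
}}

```text
time: 7.4
tool_pos: [0.523, 0.0632, 0.1934]
eef_rot: [-0.457, 0.457, -0.539, 0.541]
ft_force: [-4.4, -1.3, 14.7]
grip_width: 0.0439
```

Request:
{"fn": "drive_tool", "kwargs": {
  "commands": [
    [0.7,4,0,0],
    [1.3,8,0,0],
    [2,12,0,0],
    [2.5,15,0,0],
    [2.5,15,0,0]
  ]
}}

```text
time: 7.9
tool_pos: [0.5256, 0.0787, 0.1935]
eef_rot: [-0.457, 0.457, -0.538, 0.541]
ft_force: [0.5, 2.5, 2.6]
grip_width: 0.044
```

Request:
{"fn": "drive_tool", "kwargs": {
  "commands": [
    [0.3,2,0,0],
    [0.6,4,0,0],
    [0.6,4,0,0]
  ]
}}

```text
time: 8.2
tool_pos: [0.5262, 0.0827, 0.1935]
eef_rot: [-0.457, 0.457, -0.538, 0.541]
ft_force: [0.9, -3.2, 2.5]
grip_width: 0.0439
```

Request:
{"fn": "drive_tool", "kwargs": {
  "commands": [
    [0.2,1,0,0],
    [0.4,2,0,0],
    [0.4,2,0,0]
  ]
}}

```text
time: 8.5
tool_pos: [0.5266, 0.0843, 0.1935]
eef_rot: [-0.457, 0.457, -0.538, 0.541]
ft_force: [-0.9, -8.8, 3.8]
grip_width: 0.0435
```

```bash
python3 - <<'E'
from m import *
jaw()
for n in ('wrist','side'):
    d=grab(n); np.save(f'pics/{n}4.npy',cloud(d)); cv2.imwrite(f'pics/{n}4.png',d['frame'])
a=cv2.imread('pics/wrist4.png');b=cv2.imread('pics/side4.png'); cv2.imwrite('pics/c4.png',cv2.resize(np.hstack([a,b]),(800,300)))
E
```

```text
tcp [0.5266 0.0843 0.1935] jaw yaw -9.52 grip 0.04353436001863769 f [-0.9 -8.8  3.8] tilt [ 0.003 -0.004 -1.   ] t 8.5
```

View pics/c4.png

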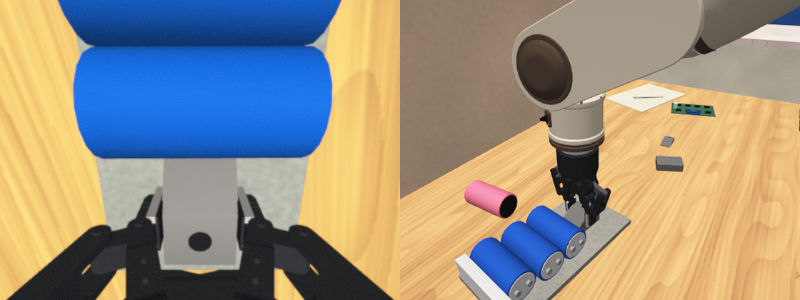

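Wedge is under the can and centred on it (wedge column 200, can column 203), with push force up to 9 N. Release and lift.

Request:
{"fn": "drive_tool", "kwargs": {
  "commands": [
    [0,0,0,0],
    [0,0,0,0],
    [0,0,0,0],
    [0,0,0,0],
    [0,0,0,0],
    [0,0,0,0],
    [0,0,0,0],
    [0,0,0,0]
  ],
  "jaw": -1
}}

```text
time: 9.4
tool_pos: [0.5266, 0.0842, 0.1935]
eef_rot: [-0.457, 0.457, -0.538, 0.541]
ft_force: [0.9, -0.4, 0.4]
grip_width: 0.0854
```

Request:
{"fn": "drive_tool", "kwargs": {
  "commands": [
    [0,0,8,0],
    [0,0,20,0],
    [0,-5,40,0],
    [0,-15,70,0],
    [0,-25,100,0],
    [0,-40,130,0],
    [0,-60,150,0],
    [0,-60,150,0],
    [0,-60,150,0],
    [0,-60,150,0]
  ]
}}

```text
time: 10.4
tool_pos: [0.5264, 0.0247, 0.343]
eef_rot: [-0.456, 0.457, -0.538, 0.541]
ft_force: [-0.2, 0.4, -0.0]
grip_width: 0.0855
```

```bash
python3 - <<'E'
from m import *
from scipy.optimize import least_squares
jaw()
d=grab('wrist'); P=cloud(d); cv2.imwrite('pics/w5.png',d['frame'])
a=np.radians(-9.4); X=np.array([np.cos(a),np.sin(a)]);Y=np.array([-X[1],X[0]])
q=P.reshape(-1,3); r=q[:,:2]-[.537,.148]; u=r@X; v=r@Y
m=(abs(u)<.065)&(abs(v)<.026)&(q[:,2]>.045)&(q[:,2]<.08); uu,vv,zz=u[m],v[m],q[m,2]; k=abs(uu)<.04
s=least_squares(lambda p:np.hypot(vv[k]-p[0]-p[1]*uu[k],zz[k]-p[2])-.028,[0,0,.04],loss='soft_l1',f_scale=.001)
e=np.percentile(uu,[1,99]); print('can fit',s.x.round(4),'ends',e.round(4))
w=(abs(u)<.04)&(v<-.035)&(v>-.13)&(q[:,2]>.018)&(q[:,2]<.06)
print('wedge u',np.percentile(u[w],[1,99]).round(4),'v',np.percentile(v[w],[.5,99.5]).round(4))
t=w&(q[:,2]>.043); print('top z',np.median(q[t,2]).round(4),cv2.minAreaRect((np.c_[u,v][t]*1000).astype(np.float32)))
A=np.c_[u[t],v[t],np.ones(t.sum())]
t2=t&(v<-.068);A=np.c_[u[t2],v[t2],np.ones(t2.sum())];print('slopes',np.linalg.lstsq(A,q[t2,2],rcond=None)[0].round(3))
E
```

```text
tcp [0.5264 0.0247 0.343 ] jaw yaw -9.51 grip 0.08553537443055632 f [-0.2  0.4 -0. ] tilt [ 0.002 -0.004 -1.   ] t 10.4
can fit [0.0029 0.0008 0.0402] ends [-0.0493  0.0541]
wedge u [-0.021  0.023] v [-0.0978 -0.0353]
top z 0.0482 ((1.0380516052246094, -74.901123046875), (46.67951583862305, 44.91959762573242), 88.80586242675781)
slopes [-0.     0.001  0.049]
```

View pics/w5.png

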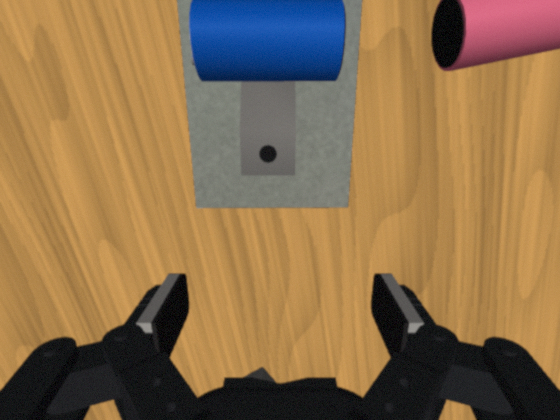

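The wedge, at (268,128), sits flat, square and centred under the can, and the gripper is clear. Centre distance is about 56 mm and lateral offset about 1.5 mm. Handing in.

```bash
python3 -c "
from plant import arm
print(arm.close_job())"
```

```text
the job is handed in; nothing more can be done
None
```

I gripped the large wedge 13 mm behind its centre, lowered it onto the board and slid it under the last can until the push force rose to about 9 N. Then I released it, lifted clear and handed the job in at about 10.5 s.

My last check, from the wrist camera, showed:
- **Distance:** the wedge centre is about 56 mm horizontally from the can centre (limit 67 mm, 53 is snug).
- **Alignment:** the wedge is about 1.5 mm off mid-can and about 1° from square. It lies flat, with its top 36 mm above the board.
- **Row:** the can is still straight and on the board, no farther from the stop than at the start.
- **Robot:** the gripper is open and touches nothing.

No check failed. The cameras' estimates of the can's position along the row differed by about 3 mm, which is well inside the limits.

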